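# Fit the chopping blade on the food processor's drive

### The job

Put the steel chopping blade back into the food processor: set its hollow stem over the drive spindle in the bowl, turn it under light pressure until its keyways line up and it drops over the spindle's dogs, then push it down until it clicks fully home, and let go. Keep it upright and push no harder than it needs, and leave the white dough tool, the lid and the other things where they are.

Things in the scene. Friction and masses are not known exactly. Their poses are not given: they have to be found in the camera images.
- food_processor: Compact food processor, fixed, at varying place and yaw: round white motor base, diameter 186 mm, 80 mm high, steel rotary switch on its front (-x side); locked on it a clear bowl, inner floor 86 mm up, inside diameter 140 mm at the floor, 147 mm at the rim; white handle on its -y side reaching 123 mm from the axis. Origin: centre of the underside; z up.
- bowl_rim (a point): Centre of the bowl's open top, 171 mm above the worktop; the spindle stands on the same axis below. Clear rim, outside diameter 158 mm.
- spindle_nose (a point): Tip of the drive spindle, on its axis, 53.5 mm above drive_seat. Grey plastic: a round upright shaft, diameter 19 mm, with a hemispherical nose; at its root four dogs in a cross, 90 degrees apart, each 6 mm wide, reaching 16.5 mm from the axis, 12 mm high. The angle of the dogs varies and is not measured (this point's axes are the body's).
- drive_seat (a point): On the spindle's axis where the blade's foot rests when home, 90 mm above the worktop. The motor's friction, 0.12 N m, holds the spindle: with the foot on top of the dogs it stands still up to about 8 N of pressing, but above 10 to 20 N it is dragged round with the blade and turning finds nothing. Once keyed it turns with the blade.
- chopping_blade: Part to fit: white plastic stem, 115 mm tall, with two curved steel knife wings (radius 58 mm, 11 to 41 mm above the foot); 110 to 185 g; stands upright on its foot (diameter 40 mm) in one of two places, the dough tool in the other. Origin: centre of the foot's underside; z up. Origin above drive_seat: 26 mm as the bore meets the nose, 12 on top of the dogs, about 9 keyed, 0 home.
- blade_grip (a point): On the stem's axis, 94 mm above the blade's origin: where to grip. The stem is round, diameter 34 mm, from 68 to 115 mm above the origin; any yaw will do. From here to the foot 94 mm.
- blade_mouth (a point): Mouth of the hollow stem (the blade's origin). Bore 60 mm deep, narrowed to 20 mm diameter by a lip 27 to 30 mm up that centres it on the shaft. In the foot four hidden keyways, 8.4 mm wide, 14 mm deep, along the blade's x and y; they drop over the dogs when within about 3 degrees, so at most a 90 degree turn, either way. Then the lip lies on two spring balls: 5 to 12 N pushes it past, to a hard stop.
- dough_tool: Not to be touched: the processor's kneading tool, with the same white stem, 115 mm tall, but two thick white plastic paddles instead of steel wings. Stands loose on the worktop. Origin: centre of its underside.
- processor_lid: Clear round lid with feed tube and pusher, 160 mm across, 88 mm high, lying loose on the worktop in front of the sink; not needed now. Origin: centre of its underside.
- mug: Speckled stoneware mug, 100 mm high, loose on the worktop right of and behind the processor. Origin: centre of its underside.
- spice_a: Spice jar with a yellow cap, 96 mm high, loose, behind the processor. Origin: centre of its underside.
- spice_b: Spice jar with a white cap, 98 mm high, loose, behind the processor. Origin: centre of its underside.

How it is judged:
By the outcome, as a careful person would: the job done as asked, in the order asked, and still so for the second after the job is handed in, with the robot touching nothing.
It also fails if it takes over 54 s, if anything falls off the work surface, if the arm or the gripper's body presses on something with over 40 N, if the wrist force passes 120 N, or if a joint passes its speed limit or range.

### The arm

A 6-joint arm with a two-finger parallel gripper is mounted at the origin on a cart in front of the work surface, level with it; the furniture and walls round the work are solid. World frame = base frame: x ahead of the robot, y to its left, z up, the work surface at z = 0. Lengths are in m, angles in rad, forces in N, time in s.
With the tool pointing down it reaches from about 0.425 to 0.95 m from the base axis. Payload 3.5 kg.
Tool frame: the origin (TCP) lies on the centre line of the jaws, within the pads' length; the fingertips stand 14 mm ahead of it and the grasp point (between the pads) lies 5 mm behind it (tips_ahead is the distance from the TCP to the fingertips, in m); y points along the fingers, z is the direction in which the jaws open and shut, and the axes are right-handed (so a half turn about y gives the same grasp; the last joint's range is limited). The gripper opens to 85 mm and grips with 20 to 120 N. Pads are 22 mm wide; open, the fingers measure 114 mm over their backs; the gripper's body (76 mm by 85 mm) begins 54 mm behind the grasp point. The pads swing forward as they close: fully open they stand 13 mm farther back than shut.
Start: joints at [-1.489, 0.286, 1.577, -0, 1.279, -0.15], TCP at [0.155, -0.657, 0.245] pointing down, gripper open.
Joint ranges: [-2.77, 2.77], [-0.9, 2.22], [0.21, 2.48], [-1.53, 4.67], [0.24, 2.81], [-2.84, 2.84]. Speed limits (rad/s): [2.79, 2.79, 3.14, 3.14, 3.14, 3.14].

### API

Orientations are given as a unit quaternion [x, y, z, w].
In Python, from plant import get_state, read_camera, sign_off, tips_ahead gives the robot as it stands.
- The arm moves only by the tool send_rows, never from a script. Its argument "plan" is a list of rows, each a list of 2 entries, a list of its own where there are three numbers: the shift along the tool's x, y, z in units of 12 cm (1.0 is 12 cm), then the turn, a rotation vector about the tool's x, y, z in units of 360 degrees (1.0 is 360 degrees). In form: [[[tx, ty, tz], [rx, ry, rz]], ...]. A call has 1 to 12 rows; each row shifts and turns the commanded pose from where the row before left it, along the tool's axes as they then stand; what a row does not reach is not made up. A row lasts 1/10 s, in which the tool goes at most 50 mm and 8.59 degrees, less where a joint would pass 70% of its speed; a pose out of reach is approached as far as the arm can. A call with a number of a shift or a turn outside -1 to 1 is refused whole. A call with a gripper value outside its range is refused whole. "gripper" is the closure, from 0 (fully open) to 1 (shut), set as the call begins (left out, the last holds). The fingers move at their own pace and stop on an object; "grip_force" is the grip in N (left out, the last holds). Time passes only in rows, so rows that do not move let the fingers close. It gives the time, the measured TCP pose, the force and the opening at its end, in the units of the state.
- get_state(): the state, without advancing time (a new reading comes with each control period).
- read_camera(name): name is "side" or "top" or "wrist"; returns a dict with "img" (400x640x3 uint8, blue, green, red), "fx", "fy", "cx", "cy" (pixels), "world_from_camera" (4x4, takes a point from camera to world coordinates); the wrist camera has in their place "mount" (4x4, takes a point from camera to tool coordinates, whose origin is the TCP and whose axes are the tool frame's). Camera axes: x right, y down, z forward; pixel columns grow to the right and rows downward; lengths in m; the calibration is good to about 2 mm. The wrist camera is an equidistant fisheye: a pixel r from the principal point sees the ray r / f radians off the axis. A picture is of the moment at which its call begins: read the wrist's pose just before it. There is no depth.
- sign_off(): hands the job in, once; it reports no verdict.
The state is a dict: "time": time; "qpos": joint angles; "dq": joint speeds; "joint_efforts": joint torques, N m; "eef_pos": TCP position; "tcp_rot": TCP orientation; "contact_force": force on the tool from outside, world axes, zero at the start; "wrist_torque": the same for the moment, N m; "opening": opening from 0.0 (shut) to 1.0 (fully open).
Only numpy, scipy, OpenCV 4.12 (cv2) and the standard library are available. Lean on these libraries where they do the work, as an engineer would, in place of code of your own. Each camera call takes 0.05 s, during which the arm holds its last target. There are 200 camera calls.

## Working session

There is one attempt and no reset: what is moved stays moved. The work goes in short steps, Python scripts to look and compute and a tool call to move; the robot and the scene stay as the last step left them, time stands still between calls to the robot, and variables do not carry over. Pictures are saved under pics/ and viewed, about 8 in all and at most 12, crops included, and the job is handed in when it is done.

Besides the shell and the picture viewer there is one more tool, called after ">>>" by a JSON object that holds its "name" and its "arguments". send_rows: Moves the arm, as the interface text tells. Its arguments: {"type":"object","properties":{"plan":{"type":"array"},"gripper":{"type":"number"},"grip_force":{"type":"number"}},"required":["plan"]}

```bash
mkdir -p pics; ls; python3 - <<'E'
from plant import *
import cv2,numpy as np
s=get_state();print(s, tips_ahead)
for n in("side","top","wrist"):
    c=read_camera(n);cv2.imwrite(f"pics/{n}0.png",c["img"])
    print(n,{k:(np.round(v,4).tolist() if k!="img" else 0) for k,v in c.items()})
E
```

```text
pics
{'time': 0.0, 'qpos': array([-1.48899172e+00,  2.87174067e-01,  1.57819208e+00, -2.76381334e-05,
        1.27863103e+00, -1.49977065e-01]), 'dq': array([ 3.22111776e-04,  2.13053135e-03,  1.92280569e-03, -5.67901318e-04,
       -6.16846638e-04,  7.56436651e-05]), 'joint_efforts': array([-3.06340127e-06, -4.05986702e+01, -2.92625284e+01, -1.90026640e-04,
        5.76629187e-03, -1.53247851e-05]), 'eef_pos': array([ 0.15504049, -0.65629681,  0.24393339]), 'tcp_rot': array([-0.08174701,  0.70321275, -0.70151284,  0.08178625]), 'contact_force': array([-0.26853185,  0.73031729, -0.71160676]), 'wrist_torque': array([ 0.03650066, -0.06095926, -0.02590065]), 'opening': 1.0033252314405032} 0.014
side {'img': 0, 'fx': 518.2436, 'fy': 518.2436, 'cx': 311.7002, 'cy': 199.5845, 'world_from_camera': [[0.5365, -0.5679, 0.6242, -0.5232], [-0.8436, -0.3804, 0.3791, -0.7637], [0.0222, -0.73, -0.6831, 1.3438], [0.0, 0.0, 0.0, 1.0]]}
top {'img': 0, 'fx': 431.8875, 'fy': 431.8875, 'cx': 318.997, 'cy': 197.2884, 'world_from_camera': [[0.0267, -0.9833, 0.1798, 0.3609], [-0.9996, -0.0243, 0.0159, -0.0799], [-0.0113, -0.1801, -0.9836, 1.2802], [0.0, 0.0, 0.0, 1.0]]}
wrist {'img': 0, 'fx': 309.7069, 'fy': 309.7069, 'cx': 323.0151, 'cy': 201.4653, 'mount': [[0.0016, 0.9544, 0.2987, -0.0763], [-0.0007, -0.2987, 0.9544, -0.1295], [1.0, -0.0017, 0.0002, 0.0016], [0.0, 0.0, 0.0, 1.0]]}
```

View pics/top0.png

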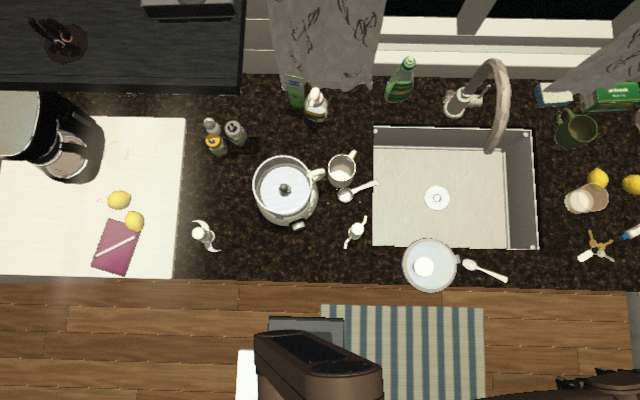

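View pics/side0.png

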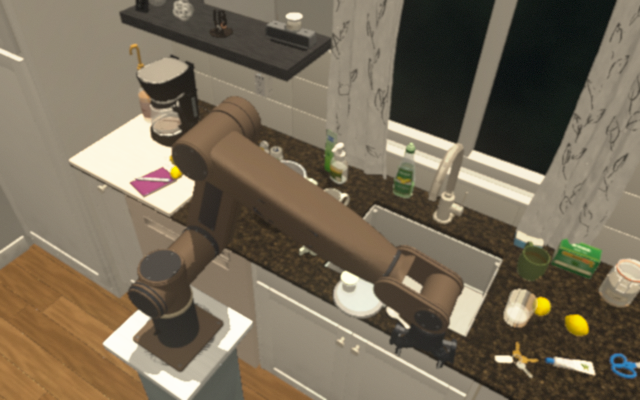

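The top view shows the two tools at about (203,233) and (356,231), with the bowl and spindle at (285,188). The arm blocks most of the side view. I'll zoom in to tell the tools apart.

```bash
python3 - <<'E'
import cv2,numpy as np
t=cv2.imread("pics/top0.png")
f=lambda x,y,w,h,k:cv2.resize(t[y:y+h,x:x+w],None,fx=k,fy=k,interpolation=cv2.INTER_CUBIC)
a=np.hstack([f(178,208,50,50,5),f(330,206,50,50,5)]) #500x250
b=f(240,150,100,90,3.3)
b=f(240,150,100,60,5)
cv2.imwrite("pics/z0.png",np.vstack([a,b]))
E
```

```text
(no output)
```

View pics/z0.png

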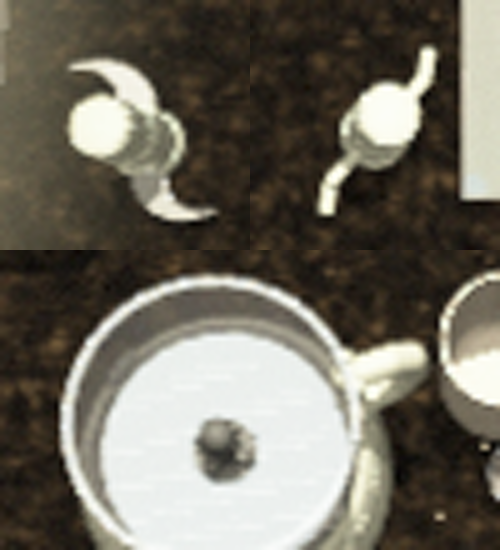

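The left tool, with thin curved wings, is the steel blade; the right one is the dough tool. The blade's stem top is near (197.4,233) and the spindle nose near (283,187). Next I'll measure these.

```bash
cat > h.py <<'E'
from plant import *
import cv2,numpy as np
from scipy.spatial.transform import Rotation as R
def ray(c,u,v):
    M=np.array(c["world_from_camera"]);d=M[:3,:3]@[(u-c["cx"])/c["fx"],(v-c["cy"])/c["fy"],1]
    return M[:3,3],d
def onz(c,u,v,z):
    o,d=ray(c,u,v);return o+d*(z-o[2])/d[2]
def proj(c,p):
    M=np.linalg.inv(np.array(c["world_from_camera"]));q=M[:3,:3]@p+M[:3,3]
    return np.array([c["fx"]*q[0]/q[2]+c["cx"],c["fy"]*q[1]/q[2]+c["cy"]])
E
python3 - <<'E'
from h import *
c=read_camera("top");im=c["img"];g=cv2.cvtColor(im,6)
# blade stem top: saturated blob
m=np.uint8(g>225);n,l,st,ce=cv2.connectedComponentsWithStats(m)
for i in range(1,n):
    x,y=ce[i]
    if 180<x<220 and 215<y<250 or 340<x<370 and 215<y<250: print(st[i],ce[i],onz(c,x,y,.115))
# foot of blade
print("foot pix",onz(c,178+168/5-.4,208+140/5-.4,0.03))
# rim: sample outer edge from crop by polar scan of white rim
cx,cy=283.5,188
P=[]
for a in np.radians(range(-170,-10,5)):
    r=np.arange(18,40,.25);x=cx+r*np.cos(a);y=cy+r*np.sin(a)
    v=cv2.remap(g,np.float32(x)[None],np.float32(y)[None],1)[0].astype(float)
    k=np.argmin(np.gradient(cv2.GaussianBlur(v[None],(0,0),2)[0]));P.append(onz(c,x[k],y[k],.171)[:2])
P=np.array(P)
from scipy.optimize import least_squares
f=least_squares(lambda q:np.hypot(*(P-q[:2]).T)-q[2],[.4,.1,.08],loss="soft_l1",f_scale=.002);print("rim",f.x,np.abs(f.fun).round(4))
print("nose",onz(c,240+217/5-.4,150+(437-250)/5-.4,.1435))
E
```

```text
[352 216  15  19 129] [358.21705426 227.27906977] [ 0.49401351 -0.16930913  0.115     ]
[193 221  16  18 151] [199.56291391 230.0397351 ] [0.47554222 0.26062322 0.115     ]
[344 239   5  10  17] [345.94117647 243.        ] [ 0.45073673 -0.13678431  0.115     ]
[209 247   6   4  13] [211.         248.76923077] [0.42585899 0.22587044 0.115     ]
foot pix [0.46860435 0.25032875 0.03      ]
rim [0.59762615 0.03714056 0.07934978] [0.0003 0.0003 0.0003 0.0002 0.0001 0.0005 0.0001 0.0003 0.0006 0.
 0.0006 0.0001 0.0001 0.0001 0.0005 0.0002 0.0001 0.0002 0.0002 0.
 0.0001 0.0002 0.0005 0.0005 0.     0.0002 0.0004 0.0033 0.0159 0.0142
 0.0174 0.0005]
nose [0.59439331 0.03609144 0.1435    ]
```

View pics/wrist0.png

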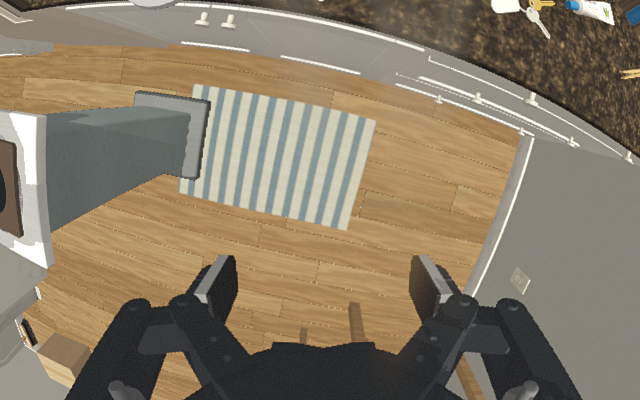

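The start wrist view shows only the floor and jaws. My plan is to swing the tool round the base to the blade side, because identical rows make an arc.

```bash
python3 - <<'E'
from h import *
s=get_state();T=R.from_quat(s["tcp_rot"]).as_matrix();print(T.round(4));p=s["eef_pos"]
r=np.hypot(*p[:2]);print(r,np.arctan2(p[1],p[0]))
for u,v in((197.4,233),(198,232.5)):
  class C: pass
c=read_camera("top")
for u,v in((197.2,232.8),(198,232.5)):print(onz(c,u,v,.115))
dth=.075
t=np.array([-p[1],p[0],0])/r
x=T.T@t;print("tangent in tool",x, "radial",T.T@[p[0]/r,p[1]/r,0])
print("chord units per .07 rad",2*r*np.sin(.035)/.12, .07/(2*np.pi))
E
```

```text
[[-9.733e-01 -1.000e-04  2.297e-01]
 [-2.297e-01  1.600e-03 -9.733e-01]
 [-2.000e-04 -1.000e+00 -1.600e-03]]
0.6745933983074666 -1.3388807080377112
[0.46788741 0.26647198 0.115     ]
[0.46875638 0.26435993 0.115     ]
tangent in tool [-9.99999962e-01  2.31715232e-04 -1.50636664e-04] radial [-1.50998451e-04 -1.56211620e-03  9.99998768e-01]
chord units per .07 rad 0.39343247840030393 0.011140846016432676
```

>>> {"name": "send_rows", "arguments": {"plan": [[[-0.37,-0.04,-0.045],[0,-0.011,0]],[[-0.37,-0.04,-0.045],[0,-0.011,0]],[[-0.37,-0.04,-0.045],[0,-0.011,0]],[[-0.37,-0.04,-0.045],[0,-0.011,0]],[[-0.37,-0.04,-0.045],[0,-0.011,0]],[[-0.37,-0.04,-0.045],[0,-0.011,0]],[[-0.37,-0.04,-0.045],[0,-0.011,0]],[[-0.37,-0.04,-0.045],[0,-0.011,0]],[[-0.37,-0.04,-0.045],[0,-0.011,0]],[[-0.37,-0.04,-0.045],[0,-0.011,0]],[[-0.37,-0.04,-0.045],[0,-0.011,0]],[[-0.37,-0.04,-0.045],[0,-0.011,0]]], "gripper": 0}}

```text
time: 1.45
eef_pos: [0.5436, -0.3063, 0.3029]
tcp_rot: [-0.359, 0.609, -0.609, 0.359]
contact_force: [0.6, -0.2, 0.1]
opening: 1.001
```

>>> {"name": "send_rows", "arguments": {"plan": [[[-0.34,0,-0.045],[0,-0.011,0]],[[-0.34,0,-0.045],[0,-0.011,0]],[[-0.34,0,-0.045],[0,-0.011,0]],[[-0.34,0,-0.045],[0,-0.011,0]],[[-0.34,0,-0.045],[0,-0.011,0]],[[-0.34,0,-0.045],[0,-0.011,0]],[[-0.34,0,-0.045],[0,-0.011,0]],[[-0.34,0,-0.045],[0,-0.011,0]],[[-0.34,0,-0.045],[0,-0.011,0]],[[-0.34,0,-0.045],[0,-0.011,0]],[[-0.34,0,-0.045],[0,-0.011,0]],[[-0.34,0,-0.045],[0,-0.011,0]]]}}

```text
time: 2.65
eef_pos: [0.5411, 0.1735, 0.3029]
tcp_rot: [-0.574, 0.413, -0.413, 0.574]
contact_force: [1.0, 0.4, 0.7]
opening: 1.001
```

```bash
cat >> h.py <<'E'
def wcam(c,s):
    T=np.eye(4);T[:3,:3]=R.from_quat(s["tcp_rot"]).as_matrix();T[:3,3]=s["eef_pos"]
    return T@np.array(c["mount"])
def wray(c,M,u,v):
    d=np.array([u-c["cx"],v-c["cy"]])/c["fx"];r=np.hypot(*d)+1e-12
    return M[:3,3],M[:3,:3]@np.r_[d/r*np.sin(r),np.cos(r)]
def wonz(c,M,u,v,z):
    o,d=wray(c,M,u,v);return o+d*(z-o[2])/d[2]
def wproj(c,M,p):
    q=M[:3,:3].T@(np.asarray(p)-M[:3,3]);h=np.hypot(q[0],q[1]);r=np.arctan2(h,q[2])
    return np.array([c["cx"]+c["fx"]*r*q[0]/h,c["cy"]+c["fx"]*r*q[1]/h])
def shot(name):
    import pickle
    s=get_state();c=read_camera("wrist");cv2.imwrite(f"pics/{name}.png",c["img"]);pickle.dump((s,c),open(f"pics/{name}.pkl","wb"))
    return s,c,wcam(c,s)
E
python3 - <<'E'
from h import *
s,c,M=shot("w1");print(M[:3].round(3),s["qpos"])
print(wproj(c,M,[.469,.264,.115]),wproj(c,M,[.469,.262,.0]),wproj(c,M,[.597,.037,.1435]))
E
```

```text
[[ 0.949  0.301  0.094  0.517]
 [ 0.316 -0.906 -0.284  0.244]
 [-0.     0.299 -0.954  0.432]] [ 1.31825846e-01  1.12405131e-02  1.77967432e+00  9.05459880e-05
  1.35053225e+00 -1.90814533e-01]
[283.76341492  75.11784881] [293.73376705  84.88121008] [331.94742957 310.24632196]
```

View pics/w1.png

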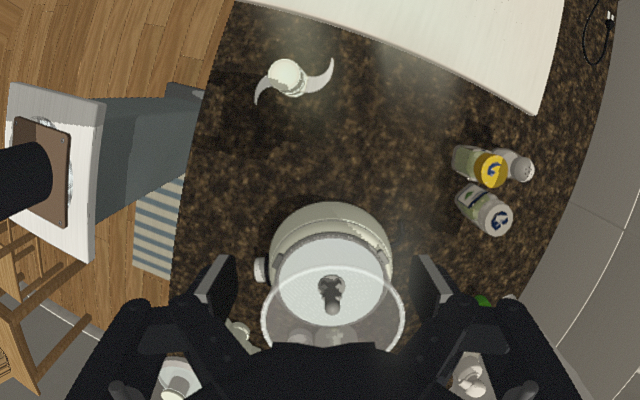

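The wrist view shows the blade top near (285,74) and the spindle nose near (331,308), both within a pixel or two of the predictions. I'll refine both with masks.

```bash
python3 - <<'E'
from h import *
import pickle
s,c=pickle.load(open("pics/w1.pkl","rb"));M=wcam(c,s);g=cv2.cvtColor(c["img"],6)
m=np.uint8(g>215);m=cv2.morphologyEx(m,cv2.MORPH_OPEN,cv2.getStructuringElement(2,(13,13)))
n,l,st,ce=cv2.connectedComponentsWithStats(m[:140,240:350])
for i in range(1,n):
    k,_=cv2.findContours(np.uint8(l==i),0,1);(x,y),r=cv2.minEnclosingCircle(k[0]);print(st[i],ce[i]+[240,0],x+240,y,r,wonz(c,M,*(ce[i]+[240,0]),.115),"edge",wonz(c,M,ce[i][0]+240+r,ce[i][1],.115)[:2])
# spindle nose crop
a=c["img"][265:320,300:365];cv2.imwrite("pics/w1z.png",np.hstack([cv2.resize(a,None,fx=6,fy=6,interpolation=2),cv2.resize(c["img"][50:105,253:318],None,fx=6,fy=6,interpolation=2)]))
E
```

```text
[108   0   2   4   7] [348.57142857   1.28571429] 348.5 1.5 1.581238865852356 [0.50597657 0.36040521 0.115     ] edge [0.50748941 0.36097341]
[ 32  62  25  23 447] [284.77181208  72.49440716] 284.27965927124023 73.88983154296875 13.217534065246582 [0.46913075 0.26688829 0.115     ] edge [0.48194397 0.27074921]
```

View pics/w1z.png

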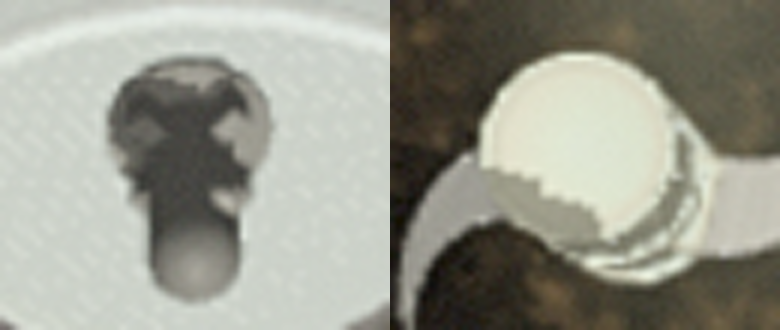

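```bash
python3 - <<'E'
from h import *
import pickle
s,c=pickle.load(open("pics/w1.pkl","rb"));M=wcam(c,s)
print("blade",wonz(c,M,284.0,74.9,.115),"spindle",wonz(c,M,332.1,307.6,.134))
T=R.from_quat(s["tcp_rot"]).as_matrix()
print(T.T@(np.array([.469,.264,.0])-s["eef_pos"]*[1,1,0])/.12, s["eef_pos"], "angle to blade",np.arctan2(.264,.469))
E
```

```text
blade [0.46916029 0.26428373 0.115     ] spindle [0.59846686 0.03404263 0.134     ]
[-9.05325305e-01  7.37223272e-07 -3.30734693e-01] [0.5410849  0.17354914 0.30286639] angle to blade 0.5126931040261021
```

>>> {"name": "send_rows", "arguments": {"plan": [[[-0.225,0,-0.0825],[0,0,0]],[[-0.225,0,-0.0825],[0,0,0]],[[-0.225,0,-0.0825],[0,0,0]],[[-0.23,0,-0.0825],[0,0,0]],[[0,0.3,0],[0,0,0]],[[0,0.3,0],[0,0,0]],[[0,0.2,0],[0,0,0]],[[0,0,0],[0,0,0]],[[0,0,0],[0,0,0]]]}}

```text
time: 3.6
eef_pos: [0.4702, 0.2625, 0.2073]
tcp_rot: [0.573, -0.414, 0.414, -0.573]
contact_force: [-0.7, 0.5, 0.8]
opening: 0.999
```

```bash
python3 - <<'E'
from h import *
s,c,M=shot("w2");print(s["eef_pos"],s["contact_force"],s["qpos"])
print(wproj(c,M,[.469,.264,.115]))
E
```

```text
[0.47018021 0.26253571 0.20728074] [-0.66634469  0.50447099  0.84309458] [ 3.20778658e-01  2.06382287e-02  1.94767356e+00 -3.06031525e-05
  1.17349993e+00  1.27505565e-03]
[322.58042821 205.75768336]
```

View pics/w2.png

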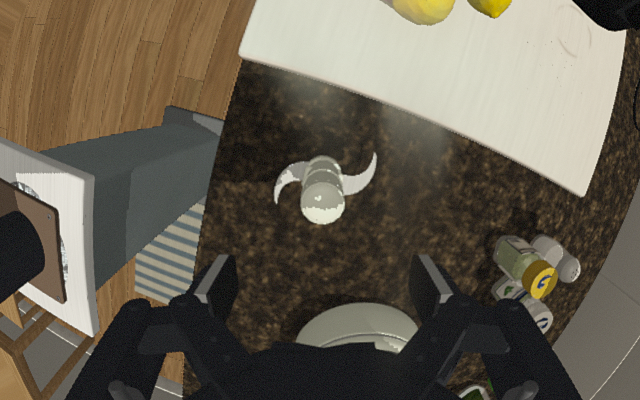

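The wings are steel, and the stem top circle is centred near (322,202) with radius 22 px.

```bash
python3 - <<'E'
from h import *
import pickle
s,c=pickle.load(open("pics/w2.pkl","rb"));M=wcam(c,s);g=cv2.cvtColor(c["img"],6)[170:232,290:355]
print(g[:,32][::2],g[34][::2])
for v in (202,203,204): print(wonz(c,M,322,v,.115))
for e in [(322,224.5),(299.7,203),(344.3,203)]: print("edge",e,wonz(c,M,*e,.115))
T=R.from_quat(s["tcp_rot"]).as_matrix()
p=wonz(c,M,322,203,.115);print(T.T@(p-s["eef_pos"])/.12)
E
```

```text
[146 115 116 117 119 118 143 158 162 168 170 168 167 166 164 165 165 164
 162 161 231 228 227 225 225 222 214 114  54  47  50] [ 48  43  46  42  34 100 161 156 159 160 161 160 161 160 159 164 164 161
 158 160 158 160 160 155 198 206 203 182  62  74  56  54  63]
[0.46765885 0.26668526 0.115     ]
[0.46790447 0.26593638 0.115     ]
[0.46815059 0.26518596 0.115     ]
edge (322, 224.5) [0.47331794 0.24942664 0.115     ]
edge (299.7, 203) [0.45195179 0.26068106 0.115     ]
edge (344.3, 203) [0.48384948 0.27118477 0.115     ]
[-0.03288347  0.76900718 -0.00893481]
```

>>> {"name": "send_rows", "arguments": {"plan": [[[-0.03,0.1,-0.008],[0,0,0]],[[0,0.3,0],[0,0,0]],[[0,0.3,0],[0,0,0]],[[0,0.2,0],[0,0,0]],[[0,0.085,0],[0,0,0]],[[0,0,0],[0,0,0]],[[0,0,0],[0,0,0]],[[0,0,0],[0,0,0]]]}}

```text
time: 4.45
eef_pos: [0.4694, 0.2663, 0.0908]
tcp_rot: [-0.572, 0.413, -0.415, 0.574]
contact_force: [-0.4, 0.1, 1.3]
opening: 1.0
```

>>> {"name": "send_rows", "arguments": {"plan": [[[0,0,0],[0,0,0]],[[0,0,0],[0,0,0]],[[0,0,0],[0,0,0]],[[0,0,0],[0,0,0]],[[0,0,0],[0,0,0]],[[0,0,0],[0,0,0]],[[0,0,0],[0,0,0]],[[0,0,0],[0,0,0]],[[0,0,0],[0,0,0]],[[0,0,0],[0,0,0]]], "gripper": 1, "grip_force": 50}}

```text
time: 5.45
eef_pos: [0.4684, 0.2659, 0.0892]
tcp_rot: [-0.573, 0.414, -0.414, 0.574]
contact_force: [-0.2, 1.0, 4.6]
opening: 0.38
```

>>> {"name": "send_rows", "arguments": {"plan": [[[0,-0.1,0],[0,0,0]],[[0,-0.2,0],[0,0,0]],[[0,-0.3,0],[0,0,0]],[[0,-0.3,0],[0,0,0]],[[0,-0.3,0],[0,0,0]],[[0,-0.3,0],[0,0,0]],[[0,-0.2,0],[0,0,0]],[[0,-0.1,0],[0,0,0]],[[0,0,0],[0,0,0]],[[0,0,0],[0,0,0]],[[0,0,0],[0,0,0]]]}}

```text
time: 6.55
eef_pos: [0.4669, 0.2654, 0.302]
tcp_rot: [0.575, -0.415, 0.413, -0.572]
contact_force: [1.0, 0.1, -1.8]
opening: 0.388
```

```bash
python3 - <<'E'
from h import *
s,c,M=shot("w3");print(s["eef_pos"],s["contact_force"],s["opening"])
T=R.from_quat(s["tcp_rot"]).as_matrix();p=s["eef_pos"];print(T.round(3))
print("to spindle",T.T@(np.array([.598,.0355,0])-p*[1,1,0])/.12)
for dz in (.026,.021,-.089): print(wproj(c,M,p+[0,0,dz]))
E
```

```text
[0.46693344 0.2653893  0.30203927] [ 1.01033754  0.14176631 -1.7719771 ] 0.3877207837865332
[[ 0.314 -0.004  0.949]
 [-0.949 -0.002  0.314]
 [ 0.    -1.    -0.005]]
to spindle [ 2.16194140e+00 -1.98886347e-03  4.34774184e-01]
[323.39508412 300.92180271]
[323.44306746 294.0444107 ]
[324.00520075 209.37635585]
```

View pics/w3.png

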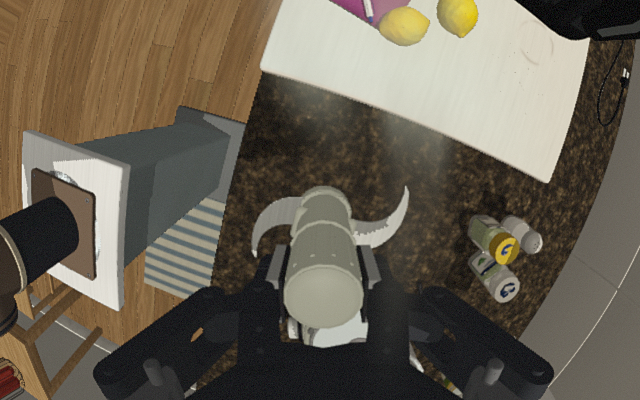

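The blade is held upright: top circle centred near (324,294), wings level, fingers gripping the round stem. It can go to the spindle axis.

>>> {"name": "send_rows", "arguments": {"plan": [[[0.15,0,0.03],[0,0,0]],[[0.3,0,0.06],[0,0,0]],[[0.3,0,0.06],[0,0,0]],[[0.35,0,0.07],[0,0,0]],[[0.35,0,0.07],[0,0,0]],[[0.3,0,0.06],[0,0,0]],[[0.275,0,0.055],[0,0,0]],[[0.15,0,0.03],[0,0,0]],[[0,0,0],[0,0,0]],[[0,0,0],[0,0,0]],[[0,0,0],[0,0,0]],[[0,0,0],[0,0,0]]]}}

```text
time: 7.8
eef_pos: [0.599, 0.0357, 0.3048]
tcp_rot: [-0.574, 0.414, -0.413, 0.574]
contact_force: [0.0, 0.9, -2.4]
opening: 0.385
```

```bash
python3 - <<'E'
from h import *
s,c,M=shot("w4");print(s["eef_pos"],s["contact_force"],s["wrist_torque"],s["qpos"].round(3))
T=R.from_quat(s["tcp_rot"]).as_matrix();p=s["eef_pos"]
print("to spindle",T.T@(np.array([.598,.0355,0])-p*[1,1,0])/.12)
a=read_camera("side")["img"];b=read_camera("top")["img"]
print(proj(read_camera("side"),[.598,.0355,.171]))
cv2.imwrite("pics/m4.png",np.vstack([np.hstack([cv2.resize(a[110:210,230:350],None,fx=3,fy=3),cv2.resize(b[140:240,225:345],None,fx=3,fy=3)]),cv2.resize(c["img"][150:350,140:500],(720,400))[:290]]))
E
```

```text
[0.59903325 0.03573261 0.30478252] [ 0.02741981  0.85058456 -2.36718023] [-0.03121503 -0.03236863 -0.05976569] [-0.109  0.083  1.702  0.     1.357 -0.431]
to spindle [-8.82174419e-04  4.64308122e-07 -8.78168064e-03]
[283.38586557 175.28012352]
```

View pics/m4.png

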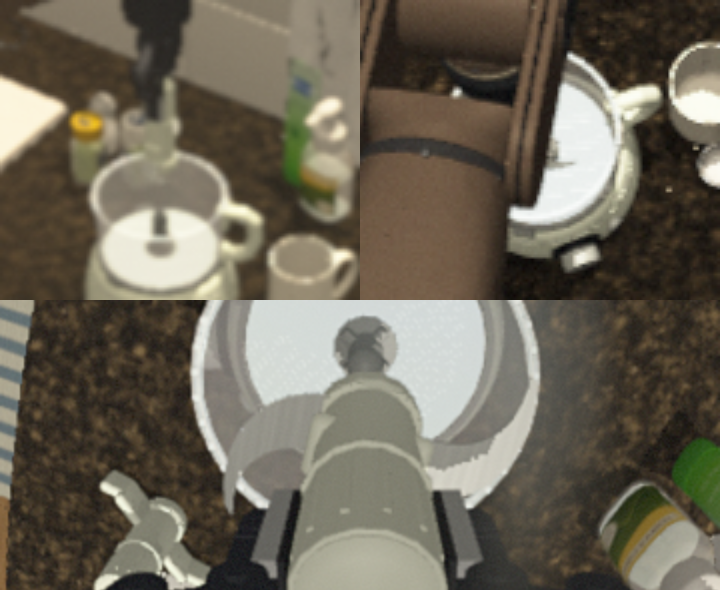

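The side view shows the stem hanging directly over the spindle. In the wrist view the spindle is at about x=322 and the foot at about x=325 in full-image pixels. I'll check the small lateral offset.

```bash
python3 - <<'E'
from h import *
import pickle
s,c=pickle.load(open("pics/w4.pkl","rb"));M=wcam(c,s);p=s["eef_pos"];T=R.from_quat(s["tcp_rot"]).as_matrix()
for dz in(.026,-.021,-.05,-.089):print(dz,wproj(c,M,p+[0,0,dz]))
print("sp root",wproj(c,M,[.598,.0355,.102]),wproj(c,M,[.598,.0355,.086]))
g=cv2.cvtColor(c["img"],6)
for y in(195,205,215,225,240,255,270):
    print(y,g[y,290:360:2].tolist())
for y in(160,165,170,175,180,185):print(y,g[y,298:346:2].tolist())
# rim via wrist: bright rim left/right extents
print("rim L/R",wonz(c,M,140+192/2,190,.171),wonz(c,M,140+540/2,190,.171))
E
```

```text
0.026 [323.69231002 300.90002275]
-0.021 [323.55674824 250.02704933]
-0.05 [323.4999544  229.50056665]
-0.089 [323.44323273 209.41695083]
sp root [322.38660674 175.83493517] [322.41945132 172.79188023]
195 [218, 217, 215, 212, 212, 217, 177, 122, 140, 166, 176, 175, 166, 156, 131, 126, 126, 127, 129, 133, 138, 149, 156, 156, 157, 150, 125, 177, 219, 215, 214, 215, 216, 215, 215]
205 [148, 143, 145, 147, 147, 144, 152, 122, 127, 130, 126, 128, 125, 128, 128, 127, 130, 129, 132, 128, 129, 132, 127, 126, 126, 127, 125, 139, 174, 161, 196, 215, 220, 215, 214]
215 [143, 140, 138, 161, 171, 170, 130, 124, 127, 127, 127, 126, 125, 125, 128, 128, 128, 127, 127, 127, 126, 127, 129, 128, 130, 128, 125, 122, 122, 160, 172, 217, 215, 216, 216]
225 [150, 141, 163, 159, 124, 122, 124, 145, 167, 176, 165, 153, 133, 125, 128, 128, 128, 128, 124, 126, 120, 128, 145, 168, 174, 164, 133, 123, 123, 122, 162, 174, 168, 149, 143]
240 [110, 167, 164, 121, 124, 124, 124, 124, 128, 125, 127, 127, 127, 125, 127, 130, 128, 125, 127, 125, 128, 126, 123, 126, 127, 126, 125, 125, 124, 122, 120, 156, 170, 194, 209
[... 474 characters left out ...]
, 214, 217]
165 [215, 216, 217, 215, 217, 210, 119, 101, 103, 107, 123, 125, 119, 123, 120, 101, 120, 113, 155, 205, 217, 215, 215, 216]
170 [218, 215, 216, 216, 196, 117, 113, 111, 121, 111, 93, 93, 92, 95, 97, 129, 166, 170, 176, 174, 207, 217, 215, 216]
175 [217, 216, 216, 216, 193, 117, 114, 116, 92, 84, 95, 100, 100, 97, 96, 113, 139, 171, 175, 175, 195, 220, 217, 220]
180 [215, 215, 223, 215, 221, 186, 129, 108, 93, 100, 108, 112, 113, 112, 111, 104, 97, 94, 162, 177, 215, 214, 215, 218]
185 [217, 215, 216, 215, 216, 220, 221, 166, 92, 105, 110, 116, 123, 113, 109, 107, 111, 170, 201, 217, 215, 215, 215, 215]
rim L/R [0.52300921 0.01376586 0.171     ] [0.67244392 0.06329586 0.171     ]
```

>>> {"name": "send_rows", "arguments": {"plan": [[[0,0.1,0],[0,0,0]],[[0,0.15,0],[0,0,0]],[[0,0.15,0],[0,0,0]],[[0,0.1,0],[0,0,0]],[[0,0.08,0],[0,0,0]],[[0,0.08,0],[0,0,0]],[[0,0.06,0],[0,0,0]],[[0,0.04,0],[0,0,0]],[[0,0.02,0],[0,0,0]],[[0,0,0],[0,0,0]],[[0,0,0],[0,0,0]]]}}

```text
time: 9.1
eef_pos: [0.5998, 0.0344, 0.2117]
tcp_rot: [-0.573, 0.414, -0.414, 0.573]
contact_force: [0.5, 0.0, -1.5]
opening: 0.384
```

>>> {"name": "send_rows", "arguments": {"plan": [[[0,0.02,0],[0,0,0]],[[0,0.02,0],[0,0,0]],[[0,0.02,0],[0,0,0]],[[0,0,0],[0,0,0]],[[0,0,0],[0,0,0]]]}}

```text
time: 9.6
eef_pos: [0.5995, 0.0344, 0.2038]
tcp_rot: [0.573, -0.414, 0.414, -0.573]
contact_force: [-0.3, 0.4, -1.9]
opening: 0.384
```

>>> {"name": "send_rows", "arguments": {"plan": [[[0,0.02,0],[0,0,0]],[[0,0.02,0],[0,0,0]],[[0,0,0],[0,0,0]],[[0,0,0],[0,0,0]]]}}

```text
time: 10.0
eef_pos: [0.5991, 0.0349, 0.1987]
tcp_rot: [-0.573, 0.415, -0.413, 0.573]
contact_force: [-0.2, 0.9, -0.1]
opening: 0.386
```

>>> {"name": "send_rows", "arguments": {"plan": [[[0,0.02,0],[0,0,0]],[[0,0.01,0],[0,0,0]],[[0,0,0],[0,0,0]],[[0,0,0],[0,0,0]]]}}

```text
time: 10.4
eef_pos: [0.599, 0.035, 0.1951]
tcp_rot: [-0.573, 0.415, -0.413, 0.573]
contact_force: [-3.2, 3.5, 1.4]
opening: 0.388
```

>>> {"name": "send_rows", "arguments": {"plan": [[[-0.01,0,-0.005],[0,0,0]],[[0,0,0],[0,0,0]],[[0,0,0],[0,0,0]]]}}

```text
time: 10.7
eef_pos: [0.5987, 0.0353, 0.1953]
tcp_rot: [-0.573, 0.414, -0.414, 0.573]
contact_force: [-0.9, 3.0, -1.0]
opening: 0.385
```

```bash
python3 - <<'E'
from h import *
s=get_state();T=R.from_quat(s["tcp_rot"]).as_matrix();print(s["eef_pos"],s["contact_force"],T.T@s["contact_force"],s["wrist_torque"],s["qpos"].round(3))
E
```

```text
[0.59866306 0.03531687 0.19528071] [-0.86344658  3.0367968  -1.00268842] [-3.15439379  1.00237667  0.13453499] [ 0.61772096  0.30476948 -0.00449592] [-0.11   0.168  1.812  0.     1.162 -0.43 ]
```

>>> {"name": "send_rows", "arguments": {"plan": [[[-0.012,0,0],[0,0,0]],[[0,0,0],[0,0,0]],[[0,0.01,0],[0,0,0]],[[0,0.01,0],[0,0,0]],[[0,0,0],[0,0,0]],[[0,0,0],[0,0,0]]]}}

```text
time: 11.3
eef_pos: [0.5984, 0.0365, 0.1931]
tcp_rot: [-0.573, 0.414, -0.414, 0.573]
contact_force: [-0.0, 0.3, -2.3]
opening: 0.383
```

```bash
cat > st.py <<'E'
from h import *
s=get_state();T=R.from_quat(s["tcp_rot"]).as_matrix();print(s["time"],s["eef_pos"].round(4),"F tool",(T.T@s["contact_force"]).round(2),"M tool",(T.T@s["wrist_torque"]).round(3),"tilt",T[2].round(4),"j6",s["qpos"][5].round(3),"yaw",np.degrees(np.arctan2(T[1,0],T[0,0])).round(2),s["opening"].round(3))
E
python3 st.py
```

```text
Traceback (most recent call last):
  File "st.py", line 2, in <module>
    s=get_state();T=R.from_quat(s["tcp_rot"]).as_matrix();print(s["time"],s["eef_pos"].round(4),"F tool",(T.T@s["contact_force"]).round(2),"M tool",(T.T@s["wrist_torque"]).round(3),"tilt",T[2].round(4),"j6",s["qpos"][5].round(3),"yaw",np.degrees(np.arctan2(T[1,0],T[0,0])).round(2),s["opening"].round(3))
                                                                                                                                                                                                                                                                                          ^^^^^^^^^^^^^^^^^^
AttributeError: 'float' object has no attribute 'round'
```

>>> {"name": "send_rows", "arguments": {"plan": [[[0,0.01,0],[0,0,0]],[[0,0.01,0],[0,0,0]],[[0,0,0],[0,0,0]],[[0,0,0],[0,0,0]]]}}

```text
time: 11.7
eef_pos: [0.5984, 0.0366, 0.1912]
tcp_rot: [-0.573, 0.414, -0.414, 0.573]
contact_force: [-1.0, -0.3, 1.2]
opening: 0.389
```

```bash
sed -i 's/s\["opening"\].round(3)/round(s["opening"],3)/' st.py; python3 st.py
```

```text
11.7 [0.5984 0.0366 0.1912] F tool [-0.01 -1.16 -1.07] M tool [-0.158  0.014  0.01 ] tilt [ 4.e-04 -1.e+00  5.e-04] j6 -0.428 yaw -71.68 0.389
```

>>> {"name": "send_rows", "arguments": {"plan": [[[0,0.004,0],[0,0.005,0]],[[0,0,0],[0,0.005,0]],[[0,0,0],[0,0.005,0]],[[0,0,0],[0,0.005,0]],[[0,0,0],[0,0.005,0]],[[0,0,0],[0,0.005,0]],[[0,0,0],[0,0.005,0]],[[0,0,0],[0,0.005,0]],[[0,0,0],[0,0.005,0]],[[0,0,0],[0,0.005,0]]]}}

```text
time: 12.7
eef_pos: [0.5984, 0.0364, 0.1911]
tcp_rot: [0.501, -0.498, 0.499, -0.501]
contact_force: [-1.6, -1.0, 2.3]
opening: 0.384
```

```bash
python3 st.py
```

```text
12.7 [0.5984 0.0364 0.1911] F tool [ 0.98 -2.29 -1.56] M tool [-0.275 -0.06  -0.149] tilt [ 9.e-04 -1.e+00  5.e-04] j6 -0.112 yaw -89.73 0.384
```

>>> {"name": "send_rows", "arguments": {"plan": [[[0,0,0],[0,0.005,0]],[[0,0,0],[0,0.005,0]],[[0,0,0],[0,0.005,0]],[[0,0,0],[0,0.005,0]],[[0,0,0],[0,0.005,0]],[[0,0,0],[0,0.005,0]],[[0,0,0],[0,0.005,0]],[[0,0,0],[0,0.005,0]],[[0,0,0],[0,0.005,0]],[[0,0,0],[0,0.005,0]]]}}

```text
time: 13.7
eef_pos: [0.5976, 0.0366, 0.1897]
tcp_rot: [-0.418, 0.571, -0.571, 0.417]
contact_force: [-0.5, -0.4, -2.0]
opening: 0.386
```

```bash
python3 st.py
```

```text
13.7 [0.5976 0.0366 0.1897] F tool [ 0.52  1.95 -0.38] M tool [-0.171 -0.142 -0.181] tilt [ 0.001  -1.     -0.0014] j6 0.201 yaw -107.71 0.386
```

>>> {"name": "send_rows", "arguments": {"plan": [[[0,0.01,0],[0,0,0]],[[0,0.01,0],[0,0,0]],[[0,0,0],[0,0,0]],[[0,0,0],[0,0,0]]]}}

```text
time: 14.1
eef_pos: [0.5978, 0.0366, 0.1882]
tcp_rot: [-0.418, 0.571, -0.571, 0.417]
contact_force: [-4.1, -0.3, 3.7]
opening: 0.387
```

```bash
python3 st.py
```

```text
14.1 [0.5978 0.0366 0.1882] F tool [ 1.53 -3.67 -3.83] M tool [-0.923 -0.191 -0.426] tilt [ 6.0e-04 -1.0e+00 -1.1e-03] j6 0.2 yaw -107.65 0.387
```

Contact is now 9 mm above the seat with the motor's drag torque showing, so it is keyed and resting on the balls. I'll relieve the side load and press in small steps.

>>> {"name": "send_rows", "arguments": {"plan": [[[0.003,0.005,-0.007],[0,0,0]],[[0,0.008,0],[0,0,0]],[[0,0,0],[0,0,0]],[[0,0,0],[0,0,0]]]}}

```text
time: 14.5
eef_pos: [0.5976, 0.0366, 0.1874]
tcp_rot: [0.417, -0.571, 0.571, -0.418]
contact_force: [-3.9, -0.3, 6.1]
opening: 0.387
```

```bash
python3 st.py
```

```text
14.5 [0.5976 0.0366 0.1874] F tool [ 1.51 -6.08 -3.61] M tool [-0.898 -0.066 -0.359] tilt [-2.0e-04 -1.0e+00  1.1e-03] j6 0.2 yaw -107.67 0.387
```

>>> {"name": "send_rows", "arguments": {"plan": [[[0.004,0,-0.01],[0,0,0]],[[0,0.008,0],[0,0,0]],[[0,0,0],[0,0,0]],[[0,0,0],[0,0,0]]]}}

```text
time: 14.9
eef_pos: [0.5971, 0.0365, 0.1865]
tcp_rot: [0.416, -0.57, 0.572, -0.418]
contact_force: [-1.6, 0.2, 5.5]
opening: 0.384
```

```bash
python3 st.py
```

```text
14.9 [0.5971 0.0365 0.1865] F tool [ 0.33 -5.53 -1.53] M tool [-0.34  -0.107 -0.198] tilt [-0.0011 -1.      0.0037] j6 0.2 yaw -107.68 0.384
```

>>> {"name": "send_rows", "arguments": {"plan": [[[0,0.01,-0.004],[0,0,0]],[[0,0.01,0],[0,0,0]],[[0,0,0],[0,0,0]],[[0,0,0],[0,0,0]]]}}

```text
time: 15.3
eef_pos: [0.5968, 0.0365, 0.1833]
tcp_rot: [0.416, -0.57, 0.572, -0.418]
contact_force: [2.1, -1.3, 2.4]
opening: 0.385
```

```bash
python3 st.py
```

```text
15.3 [0.5968 0.0365 0.1833] F tool [ 0.63 -2.4   2.45] M tool [ 0.517 -0.081 -0.082] tilt [-0.001  -1.      0.0042] j6 0.2 yaw -107.68 0.385
```

>>> {"name": "send_rows", "arguments": {"plan": [[[0,0.01,0.005],[0,0,0]],[[0,0.01,0],[0,0,0]],[[0,0,0],[0,0,0]],[[0,0,0],[0,0,0]]]}}

```text
time: 15.7
eef_pos: [0.5968, 0.0364, 0.1805]
tcp_rot: [0.417, -0.57, 0.571, -0.418]
contact_force: [4.2, -0.2, 1.5]
opening: 0.386
```

```bash
python3 st.py
```

```text
15.7 [0.5968 0.0364 0.1805] F tool [-1.09 -1.47  4.03] M tool [ 0.992 -0.119  0.178] tilt [-6.0e-04 -1.0e+00  2.3e-03] j6 0.2 yaw -107.69 0.386
```

Nearly home; I'll relieve the side load and take the last 1–2 mm.

>>> {"name": "send_rows", "arguments": {"plan": [[[-0.003,0.008,0.008],[0,0,0]],[[0,0.008,0],[0,0,0]],[[0,0,0],[0,0,0]],[[0,0,0],[0,0,0]]]}}

```text
time: 16.1
eef_pos: [0.5972, 0.0365, 0.1792]
tcp_rot: [0.417, -0.571, 0.571, -0.417]
contact_force: [0.7, -1.1, 5.4]
opening: 0.388
```

```bash
python3 st.py
```

```text
16.1 [0.5972 0.0365 0.1792] F tool [ 0.86 -5.4   1.04] M tool [ 0.284 -0.11  -0.102] tilt [ 1.e-04 -1.e+00  1.e-04] j6 0.2 yaw -107.68 0.388
```

>>> {"name": "send_rows", "arguments": {"plan": [[[0,0.01,0],[0,0,0]],[[0,0.005,0],[0,0,0]],[[0,0,0],[0,0,0]],[[0,0,0],[0,0,0]]]}}

```text
time: 16.5
eef_pos: [0.5973, 0.0365, 0.1791]
tcp_rot: [0.417, -0.571, 0.571, -0.417]
contact_force: [-1.3, -0.3, 11.1]
opening: 0.383
```

```bash
python3 st.py
```

```text
16.5 [0.5973 0.0365 0.1791] F tool [  0.72 -11.13  -1.13] M tool [-0.257 -0.133 -0.229] tilt [ 1.e-04 -1.e+00  2.e-04] j6 0.2 yaw -107.67 0.383
```

Hard stop confirmed: 1.8 mm more command moved it only 0.1 mm, and the force rose to about 13 N. I'll ease off, then open part-way.

>>> {"name": "send_rows", "arguments": {"plan": [[[0,-0.015,0],[0,0,0]],[[0,-0.013,0],[0,0,0]],[[0,0,0],[0,0,0]],[[0,0,0],[0,0,0]]]}}

```text
time: 16.9
eef_pos: [0.597, 0.0365, 0.1793]
tcp_rot: [-0.417, 0.571, -0.571, 0.417]
contact_force: [4.1, -1.4, -1.4]
opening: 0.388
```

>>> {"name": "send_rows", "arguments": {"plan": [[[0,0,0],[0,0,0]],[[0,0,0],[0,0,0]],[[0,0,0],[0,0,0]],[[0,0,0],[0,0,0]],[[0,0,0],[0,0,0]],[[0,0,0],[0,0,0]],[[0,0,0],[0,0,0]]], "gripper": 0.3}}

```text
time: 17.6
eef_pos: [0.5971, 0.0366, 0.1802]
tcp_rot: [-0.417, 0.571, -0.571, 0.417]
contact_force: [0.1, 0.0, -0.2]
opening: 0.696
```

```bash
python3 st.py
```

```text
17.6 [0.5971 0.0366 0.1802] F tool [-0.07  0.22  0.09] M tool [ 0.021 -0.026  0.005] tilt [-0.e+00 -1.e+00 -1.e-04] j6 0.2 yaw -107.68 0.696
```

Released cleanly with no residual force. Next I'll lift straight up and check.

>>> {"name": "send_rows", "arguments": {"plan": [[[0,-0.1,0],[0,0,0]],[[0,-0.2,0],[0,0,0]],[[0,-0.3,0],[0,0,0]],[[0,-0.3,0],[0,0,0]],[[0,-0.2,0],[0,0,0]],[[0,0,0],[0,0,0]],[[0,0,0],[0,0,0]]]}}

```text
time: 18.3
eef_pos: [0.5972, 0.0365, 0.3131]
tcp_rot: [0.417, -0.57, 0.571, -0.418]
contact_force: [0.1, 0.3, -0.3]
opening: 0.698
```

```bash
python3 st.py; python3 - <<'E'
from h import *
s,c,M=shot("w5");a=read_camera("side");
print("top if home",wproj(c,M,[.5975,.036,.205]),"if 9 up",wproj(c,M,[.5975,.036,.214]), "side home/9up",proj(a,[.5975,.036,.205]),proj(a,[.5975,.036,.214]))
cv2.imwrite("pics/m5.png",np.vstack([cv2.resize(c["img"],(560,350)),cv2.resize(a["img"][130:210,220:400],(560,249))]))
E
```

```text
18.3 [0.5972 0.0365 0.3131] F tool [-0.27  0.27 -0.  ] M tool [ 0.018  0.016 -0.005] tilt [-4.0e-04 -1.0e+00  1.6e-03] j6 0.2 yaw -107.68 0.698
top if home [322.44351388 202.48610355] if 9 up [322.44295815 205.98142396] side home/9up [283.0329671  167.76537684] [282.99187125 165.73644658]
```

View pics/m5.png

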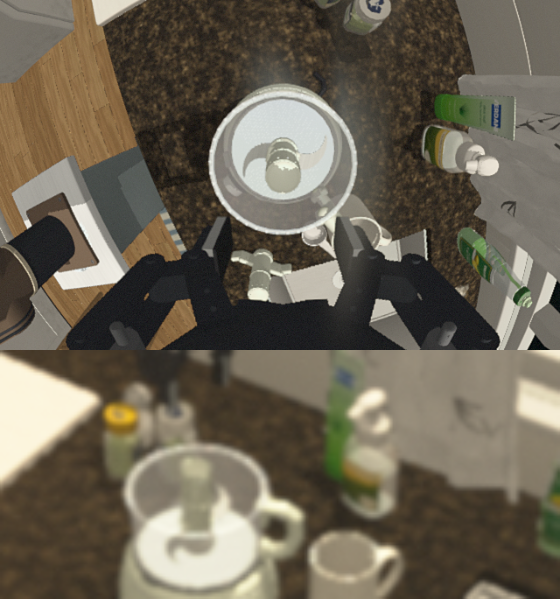

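The blade stands upright in the centre of the bowl. Its top is at about (322,199) in the wrist view: 202 is predicted for home and 206 for 9 mm high. Nothing touches the gripper, and the visible jars, mug and dough tool still stand.

```bash
python3 -c "
from plant import *
print(sign_off())"
```

```text
the job is handed in; nothing more can be done
None
```

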